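Swing the stall lamp over the coffee pot and switch it on

ROBOT

A 6-joint arm with a two-finger parallel gripper is mounted at the origin on the work surface. World frame = base frame: x ahead of the robot, y to its left, z up, the work surface at z = 0. Lengths are in m, angles in degrees, forces in N, time in s.
With the tool pointing down it reaches from about 0.35 to 0.8 m from the base axis. Payload 7.3 kg.
Tool frame: the origin (TCP) lies midway between the tips of the shut fingers; the grasp point (between the pads) lies 19 mm behind it; y points along the fingers, x is the direction in which the jaws open and shut, and the axes are right-handed (so a half turn about y gives the same grasp; the last joint's range is limited). The gripper opens to 85 mm and grips with 20 to 120 N. Pads are 22 mm wide; open, the fingers measure 114 mm over their backs; the gripper's body (76 mm by 85 mm) begins 54 mm behind the grasp point. The pads swing forward as they close: fully open they stand 13 mm farther back than shut.
Start: joints at [-71.562, 19.595, 87.324, -0, 73.075, -8.365], TCP at [0.237, -0.469, 0.231] pointing down, gripper open.
Joint ranges: [-145.02, 145.02], [-44.19, 115.74], [2.07, 154.8], [-57.11, 237.11], [16.16, 152.29], [-177.93, 177.93]. Speed limits (degrees/s): [147.25, 147.25, 180, 180, 180, 180].

INTERFACE

Orientations are given as [roll, pitch, yaw] about the fixed x, y, z axes, in that order (R = Rz(yaw) Ry(pitch) Rx(roll)).
In Python, from station import env gives the robot as it stands.
- The arm moves only by the shell command python3 -m jog 'ROWS' [OPENING] [FORCE]. ROWS is JSON, a list of rows, each a list of 6 numbers: the shift along the tool's x, y, z in cm, then the turn, a rotation vector about the tool's x, y, z in degrees. A call has 1 to 5 rows; each row is the pose to reach, as a shift and turn from the pose commanded when the call began, along the tool's axes at that moment; what a row does not reach only later rows make up. A row lasts 1/8 s, in which the tool goes at most 62.5 mm and 10.7 degrees, less where a joint would pass 70% of its speed; a pose out of reach is approached as far as the arm can. A call with a gripper value outside its range is refused whole. OPENING is the gripper command: -1 is shut, 1 is fully open, values between are in proportion, set as the call begins (- or left out, the last holds). The fingers move at their own pace and stop on an object; FORCE is the grip in N (left out, the last holds). Time passes only in rows, so rows that repeat a pose let the fingers close. It gives the time, the measured TCP pose, the force and the opening at its end, in the units of the state.
- env.read_state(): the state, without advancing time (a new reading comes with each control period).
- env.get_image(name): name is "scene" or "side" or "wrist"; returns a dict with "color" (384x512x3 uint8, blue, green, red), "fov_y" (degrees; the focal length in pixels is half the picture's height over the tangent of half this angle, whatever the lens; pixels are square), "cx", "cy" (the principal point, pixels), "extrinsics" (4x4, takes a point from world to camera coordinates); the wrist camera has in their place "tool_from_camera" (4x4, takes a point from camera to tool coordinates, whose origin is the TCP and whose axes are the tool frame's). Camera axes: x right, y down, z forward; pixel columns grow to the right and rows downward; lengths in m; the calibration is good to about 2 mm. A picture is of the moment at which its call begins: read the wrist's pose just before it. There is no depth.
- env.close_job(): hands the job in, once; it reports no verdict.
The state is a dict: "time_s": time; "joints": joint angles; "qvel": joint speeds; "joint_torque": joint torques, N m; "eef_pos": TCP position; "tcp_rot": TCP orientation; "ft_force": force on the tool from outside, world axes, zero at the start; "ft_torque": the same for the moment, N m; "finger_gap": finger opening in m.
Only numpy, scipy, OpenCV 4.12 (cv2) and the standard library are available. Lean on these libraries where they do the work, as an engineer would, in place of code of your own. Each camera call takes 0.05 s, during which the arm holds its last target. There are 200 camera calls.

TASK

Light up the brass coffee pot (the ware with a spout and a handle): with a fingertip, gently push the display lamp's arm round, without gripping it, until the lamp head hangs centred over the pot, and take the finger away. Then press the lamp's round push switch fully down and let it spring back. The pot and the other brass wares must stay standing just where they are.

Things in the scene. Friction and masses are not known exactly. Their poses are not given: they have to be found in the camera images.
- lamp_pivot (a point): The display lamp's vertical swivel axis, at the height of the arm's centreline, 185 mm above the table; x axis: where the arm points when joint lamp_arm reads 0. The lamp has a fixed dark foot 120 mm across and 15 mm high, a column 18 mm thick and a hub 34 mm across, whose top (201 mm above the table) is the lamp's highest part. The level aluminium arm runs out from the hub.
- lamp_arm (a joint): Arm angle in rad, counter-clockwise from above, 0 along lamp_pivot's x, stops at +-1.4. Stiff (0.22 N m: 2 N at 110 mm out), stays where left. The arm is a bar 12 mm wide, 14 mm high (178 to 192 mm above the table), bare from 20 to 160 mm out from the axis: push its side there. More than 15 N on the arm, or pinching it, is a fault.
- lamp_head (a point): Centre of the lower rim of the lamp head, 200 mm out from the swivel axis and 151 mm above the table. The head is a white conical shade, 72 mm across at the lower rim and 40 mm at its top, which is 197 mm above the table. It hangs higher than all the wares.
- pot_center (a point): On the upright axis of the brass coffee pot's body, half-way up (59 mm above the table). The body is 84 mm across, 118 mm high with its pointed lid. x axis: towards the spout (tip 75 mm out); looped handle opposite, 67 mm out. It stands loose about 200 mm from the lamp's axis, to one side or the other of where the arm starts.
- vase_center (a point): Half-way up (56 mm) on the axis of a brass vase, 68 mm across and 112 mm high, no spout or handle; loose. Leave it alone.
- candlestick_center (a point): Half-way up (51 mm) on the axis of a brass candlestick, 76 mm across its foot and 102 mm high; loose. Leave it alone.
- bell_center (a point): Half-way up (51 mm) on the axis of a brass hand bell, 68 mm across and 102 mm high, standing mouth down; loose. Leave it alone.
- switch_top (a point): Centre of the top face of the lamp's wireless push switch when it is up: a round white button 36 mm across in a black housing on a fixed grey box, 100 mm square and 30 mm high, on the table to the robot's left of the lamp. It is pressed straight down.
- switch (a joint): Travel of the switch's button in m: 0 up, 0.006 fully down; a spring returns it, about 4 N when fully down.
Mind the look-alikes: they are no part of the job. Leave any green or purple look-alike of the part that bears vase_center alone.

How it is judged:
By the outcome, as a careful person would: the job done as asked, in the order asked, and still so for the second after the job is handed in, with the robot touching nothing.
It also fails if it takes over 53 s, if anything falls off the work surface, if the arm or the gripper's body presses on something with over 40 N, if the wrist force passes 120 N, or if a joint passes its speed limit or range.

## Working session

There is one attempt and no reset: what is moved stays moved. The work goes in short steps, Python scripts to look and compute and a shell command to move; the robot and the scene stay as the last step left them, time stands still between calls to the robot, and variables do not carry over. Pictures are saved under pics/ and viewed, about 8 in all and at most 12, crops included, and the job is handed in when it is done.

```bash
mkdir -p pics; ls; cat > h.py <<'E'
import numpy as np, cv2
from station import env
def K(d):
    h=d["color"].shape[0]; f=h/2/np.tan(np.radians(d["fov_y"])/2); return f,d["cx"],d["cy"]
def ray(d,u,v):
    f,cx,cy=K(d); E=np.array(d["extrinsics"]); R,t=E[:3,:3],E[:3,3]
    return -R.T@t, R.T@np.array([(u-cx)/f,(v-cy)/f,1])
def onz(d,u,v,z):
    o,r=ray(d,u,v); return o+r*(z-o[2])/r[2]
def proj(d,p):
    f,cx,cy=K(d); E=np.array(d["extrinsics"]); c=E[:3,:3]@np.array(p)+E[:3,3]; return cx+f*c[0]/c[2],cy+f*c[1]/c[2]
E
python3 - <<'E'
from h import *
for n in("scene","side"):
    d=env.get_image(n); cv2.imwrite(f"pics/{n}0.png",d["color"]); 
    import pickle; pickle.dump(d,open(f"{n}0.pkl","wb"))
    E=np.array(d["extrinsics"]); print(n,d["fov_y"],-E[:3,:3].T@E[:3,3],E[:3,:3].round(2).tolist())
print(env.read_state())
E
```

```text
pics
scene 45.38272636409116 [1.00137643 0.8043386  1.28028774] [[-0.89, 0.45, 0.02], [0.33, 0.69, -0.64], [-0.3, -0.57, -0.77]]
side 42.783948408532794 [0.12805432 0.94718234 1.23671118] [[-0.92, -0.38, -0.0], [-0.27, 0.65, -0.71], [0.27, -0.66, -0.7]]
{'time_s': 0.1, 'joints': array([-7.15639782e+01,  1.96338993e+01,  8.73709039e+01,  1.49773717e-03,
        7.30745146e+01, -8.36717135e+00]), 'qvel': array([-0.00421104, -0.10115031, -0.06931034,  0.01356144,  0.0147887 ,
        0.03799162]), 'joint_torque': array([ 2.91649892e-03, -4.34449160e+01, -2.46489537e+01,  9.71362920e-05,
        4.59710980e-03,  3.44447926e-05]), 'eef_pos': array([ 0.23663637, -0.46825558,  0.23068747]), 'tcp_rot': array([-8.99870410e+01,  7.82650276e-02, -6.31972350e+01]), 'ft_force': array([-0.94001998, -0.33677657,  0.13921697]), 'ft_torque': array([ 7.51282151e-03, -1.99819921e-06,  2.65927999e-02]), 'finger_gap': 0.08533735169534867}
```

View pics/scene0.png

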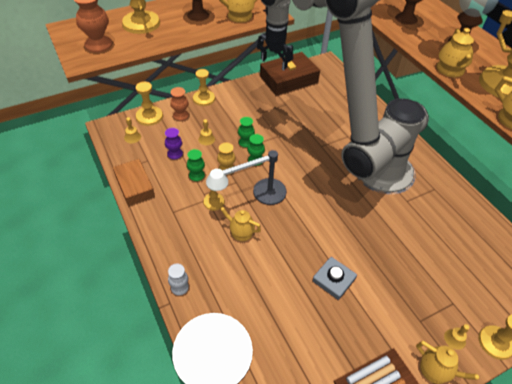

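View pics/side0.png

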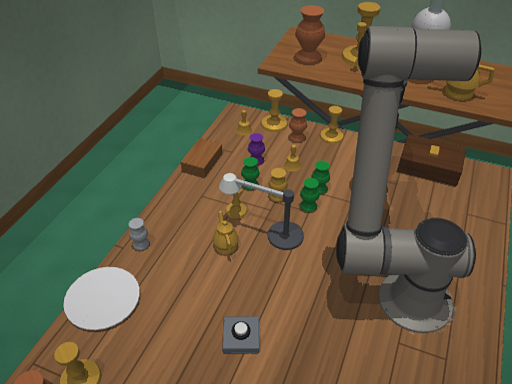

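The scene view has the pot at about (242,226), the lamp hub at (272,156), the head at (216,180) and the switch at (336,272). In the side view they are at about (226,236), (288,196), (230,184) and (241,329). I'll enlarge these for measurement.

```bash
python3 - <<'E'
from h import *; import pickle
a=pickle.load(open("scene0.pkl","rb"))["color"][140:300,170:370]; b=pickle.load(open("side0.pkl","rb"))["color"][150:360,190:320]
a=cv2.resize(a,None,fx=2.5,fy=2.5,interpolation=cv2.INTER_CUBIC)  # 500x400
b=cv2.resize(b,None,fx=2.3,fy=2.3,interpolation=cv2.INTER_CUBIC)
c=np.zeros((max(a.shape[0],b.shape[0]),a.shape[1]+b.shape[1],3),np.uint8);c[:a.shape[0],:a.shape[1]]=a;c[:b.shape[0],a.shape[1]:]=b
cv2.imwrite("pics/z.png",c);print(c.shape)
E
```

```text
(483, 799, 3)
```

View pics/z.png

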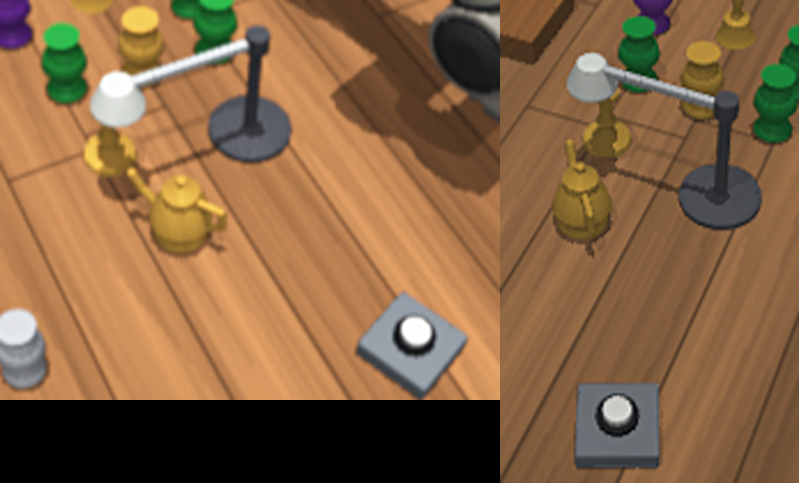

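```bash
cat >> h.py <<'E'
def tri(rays):
    A=np.zeros((3,3));b=np.zeros(3)
    for o,r in rays:
        r=r/np.linalg.norm(r);P=np.eye(3)-np.outer(r,r);A+=P;b+=P@o
    p=np.linalg.solve(A,b); return p,[np.linalg.norm(np.cross(p-o,r/np.linalg.norm(r))) for o,r in rays]
E
python3 - <<'E'
from h import *; import pickle
S=pickle.load(open("scene0.pkl","rb"));D=pickle.load(open("side0.pkl","rb"))
s=lambda x,y:(170+x/2.5,140+y/2.5); t=lambda x,y:(190+(x-500)/2.3,150+y/2.3)
for n,a,b,z in [("knob",s(181,179),t(580,167),.116),("belly",s(181,216),t(581,206),.045),("hub",s(258,35),t(727,100),.201),("foot",s(250,128),t(720,195),.015),("headtop",s(116,80),t(591,62),.197),("button",s(415,331),t(617,410),.05),("spout",s(131,172),t(571,146),.09),("handle",s(222,214),t(591,215),.06),("switchbox c1",s(404,294),t(577,384),.03)]:
    print(n,*[x.round(4) if hasattr(x,'round') else np.round(x,4) for x in tri([ray(S,*a),ray(D,*b)])],onz(S,*a,z).round(3),onz(D,*b,z).round(3))
E
```

```text
knob [0.6053 0.0205 0.1113] [0.0009 0.0009] [0.607 0.023 0.116] [0.603 0.026 0.116]
belly [0.6058 0.0233 0.0333] [0.0011 0.0011] [0.609 0.029 0.045] [0.601 0.034 0.045]
hub [ 0.4391 -0.0917  0.1974] [0.0004 0.0004] [ 0.441 -0.088  0.201] [ 0.438 -0.089  0.201]
foot [ 0.4393 -0.0912  0.0064] [0.0008 0.0008] [ 0.443 -0.084  0.015] [ 0.437 -0.085  0.015]
headtop [ 0.6393 -0.0985  0.1941] [0.0025 0.0025] [ 0.639 -0.099  0.197] [ 0.637 -0.092  0.197]
button [0.4275 0.3075 0.046 ] [0. 0.] [0.429 0.309 0.05 ] [0.426 0.31  0.05 ]
spout [ 0.6484 -0.0398  0.078 ] [0.0016 0.0016] [ 0.651 -0.033  0.09 ] [ 0.643 -0.027  0.09 ]
handle [0.5698 0.0675 0.0756] [0.001 0.001] [0.565 0.059 0.06 ] [0.576 0.054 0.06 ]
switchbox c1 [0.46   0.319  0.1345] [0.0205 0.0205] [0.403 0.251 0.03 ] [0.491 0.285 0.03 ]
```

Every check agrees: the pot is 0.2006 m from the hub, the head 0.2 m, and the knob height is right. The arm stands at about -2° and the target is about +34.6°. I'll plan the approach with the finger shut, back of the finger facing the arm on its -y side.

```bash
cat >> h.py <<'E'
from scipy.spatial.transform import Rotation as Ro
def row(p,yaw):
    s=env.read_state(); R=Ro.from_euler("xyz",s["tcp_rot"],degrees=True); T=Ro.from_euler("xyz",[-90,0,yaw],degrees=True)
    return (R.inv().apply(np.array(p)-s["eef_pos"])*100).round(2).tolist(), (R.inv()*T).as_rotvec(degrees=True).round(2).tolist()
def show():
    s=env.read_state(); print(s["time_s"],s["eef_pos"].round(4),s["tcp_rot"].round(1),s["ft_force"].round(2))
E
python3 -c "
from h import *
print(row([.56,-.145,.231],-90))"
```

```text
([-14.27, -0.0, 43.44], [0.01, 26.8, -0.08])
```

```bash
python3 -m jog '[[-1.5,0,4.5,0,3,0],[-3,0,9,0,6,0],[-4.5,0,13.5,0,9,0],[-6,0,18,0,12,0],[-7.3,0,22.2,0,14,0]]' -1 20; python3 -c "
from h import *
print(row([.56,-.145,.231],-90))"
```

```text
time_s: 0.72
eef_pos: [0.4028, -0.3019, 0.2311]
tcp_rot: [-90.0, 0.0, -77.3]
ft_force: [1.2, -0.8, -0.9]
finger_gap: 0.0001
([-11.84, 0.01, 18.79], [0.02, 12.74, -0.03])
```

```bash
python3 -m jog '[[-2.4,0,3.8,0,2.6,0],[-4.8,0,7.6,0,5.2,0],[-7.2,0,11.4,0,7.8,0],[-9.6,0,15,0,10.4,0],[-11.7,0,18.6,0,12.8,0]]'; python3 -c "
from h import *
print(row([.56,-.145,.168],-90))"
```

```text
time_s: 1.35
eef_pos: [0.5581, -0.1467, 0.2309]
tcp_rot: [-90.0, 0.0, -90.1]
ft_force: [0.5, -0.5, 0.0]
finger_gap: 0.0003
([-0.17, 6.29, 0.19], [0.05, -0.06, -0.01])
```

Descend, then take a check picture before touching.

```bash
python3 -m jog '[[0,2,0,0,0,0],[0,4,0,0,0,0],[0,6.2,0,0,0,0],[0,6.2,0,0,0,0]]'; python3 - <<'E'
from h import *
a=env.get_image("scene")["color"][100:260,170:340]; b=env.get_image("side")["color"][100:260,190:340]
cv2.imwrite("pics/a.png",cv2.resize(np.hstack([a,b]),None,fx=2.4,fy=2.4,interpolation=cv2.INTER_CUBIC));show()
E
```

```text
time_s: 1.85
eef_pos: [0.5563, -0.1475, 0.1674]
tcp_rot: [-90.2, 0.1, -90.0]
ft_force: [-0.2, 0.1, 0.7]
finger_gap: -0.0001
1.95 [ 0.5576 -0.1481  0.1697] [-90.  -0. -90.] [ 0.1  -0.38  0.01]
```

View pics/a.png

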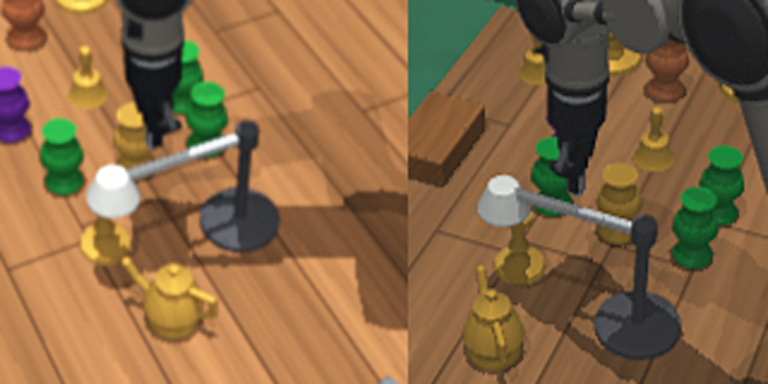

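The finger sits beside the arm on its -y side, clear of the head and the wares. I'll approach in small steps.

```bash
python3 -m jog '[[-0.6,0,0,0,0,0],[-1.2,0,0,0,0,0],[-1.8,0,0,0,0,0],[-2.2,0,0,0,0,0],[-2.6,0,0,0,0,0]]'; python3 -m jog '[[-0.2,0,0,0,0,0],[-0.4,0,0,0,0,0],[-0.6,0,0,0,0,0],[-0.8,0,0,0,0,0],[-1.0,0,0,0,0,0]]'
```

```text
time_s: 2.58
eef_pos: [0.5575, -0.1217, 0.1694]
tcp_rot: [-90.0, -0.0, -90.0]
ft_force: [0.3, -0.1, -0.1]
finger_gap: 0.0001
time_s: 3.2
eef_pos: [0.5576, -0.1123, 0.1693]
tcp_rot: [-90.0, -0.0, -90.0]
ft_force: [1.6, -2.5, -1.3]
finger_gap: -0.0001
```

```bash
cat >> h.py <<'E'
HUB=np.array([.440,-.090])
def arc(phis,r=.118,d=.0195,z=.168):
    for p in phis:
        a=np.radians(p);q=HUB+r*np.array([np.cos(a),np.sin(a)])-d*np.array([-np.sin(a),np.cos(a)])
        print(p,*row([*q,z],-90+p))
E
python3 -c "
from h import *
arc([1,3,5,7,9])"
```

```text
1 [-0.49, 0.13, 0.07] [-0.03, -1.01, 0.04]
3 [-0.9, 0.13, 0.12] [-0.03, -3.01, 0.04]
5 [-1.32, 0.13, 0.16] [-0.03, -5.01, 0.04]
7 [-1.73, 0.13, 0.19] [-0.03, -7.01, 0.04]
9 [-2.15, 0.13, 0.2] [-0.03, -9.01, 0.04]
```

```bash
python3 -m jog '[[-0.45,0,0.05,0,-1,0],[-0.9,0,0.1,0,-3,0],[-1.3,0,0.15,0,-5,0],[-1.7,0,0.2,0,-7,0],[-2.15,0,0.2,0,-9,0]]'; python3 -c "
from h import *
arc([11,13,15,17,19])"
```

```text
time_s: 3.82
eef_pos: [0.5593, -0.0902, 0.1693]
tcp_rot: [-90.0, -0.0, -80.9]
ft_force: [-0.6, -1.3, -0.2]
finger_gap: 0.0001
11 [-0.35, 0.13, 0.08] [0.02, -1.86, 0.0]
13 [-0.77, 0.13, 0.13] [0.02, -3.86, 0.0]
15 [-1.18, 0.13, 0.16] [0.02, -5.86, 0.0]
17 [-1.6, 0.13, 0.18] [0.02, -7.86, 0.0]
19 [-2.02, 0.13, 0.18] [0.02, -9.86, 0.0]
```

```bash
python3 -m jog '[[-0.35,0,0.05,0,-2,0],[-0.75,0,0.1,0,-4,0],[-1.2,0,0.15,0,-6,0],[-1.6,0,0.2,0,-8,0],[-2.0,0,0.2,0,-10,0]]'; python3 - <<'E'
from h import *
arc([21,23,25,27,29])
import pickle
A=env.get_image("scene");B=env.get_image("side");pickle.dump((A,B),open("m.pkl","wb"))
a=A["color"][120:260,170:330]; b=B["color"][120:260,190:340]
cv2.imwrite("pics/b.png",cv2.resize(np.hstack([a,b]),None,fx=2.5,fy=2.5,interpolation=cv2.INTER_CUBIC))
E
```

```text
time_s: 4.45
eef_pos: [0.5583, -0.0702, 0.1693]
tcp_rot: [-90.0, -0.0, -70.9]
ft_force: [-0.2, -1.8, 0.4]
finger_gap: -0.0001
21 [-0.45, 0.13, 0.03] [-0.01, -1.86, 0.01]
23 [-0.86, 0.13, 0.08] [-0.01, -3.86, 0.01]
25 [-1.28, 0.13, 0.11] [-0.01, -5.86, 0.01]
27 [-1.69, 0.13, 0.13] [-0.01, -7.86, 0.01]
29 [-2.11, 0.13, 0.13] [-0.01, -9.86, 0.01]
```

View pics/b.png

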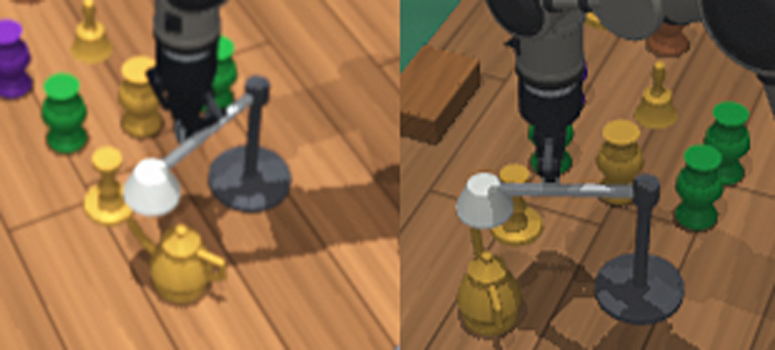

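The arm is following; the head is now at about scene (230,188) and side (223,194), and the wares are untouched. I'll continue and measure the head by mask.

```bash
python3 -m jog '[[-0.45,0,0.05,0,-2,0],[-0.85,0,0.1,0,-4,0],[-1.25,0,0.1,0,-6,0],[-1.7,0,0.15,0,-8,0],[-2.1,0,0.15,0,-10,0]]'; cat >> h.py <<'E'
def white(d,x0,x1,y0,y1):
    h=cv2.cvtColor(d["color"],cv2.COLOR_BGR2HSV); m=((h[...,1]<45)&(h[...,2]>140)).astype(np.uint8)
    k=np.zeros_like(m);k[y0:y1,x0:x1]=m[y0:y1,x0:x1];k=cv2.morphologyEx(k,cv2.MORPH_OPEN,np.ones((7,7),np.uint8))
    n,l,s,c=cv2.connectedComponentsWithStats(k); i=1+np.argmax(s[1:,4]); print("  white",s[i].tolist(),c[i].round(1)); return c[i]
def head(A,B):
    a=white(A,190,270,150,230);b=white(B,190,260,160,240)
    p,e=tri([ray(A,*a),ray(B,*b)]);v=p[:2]-HUB
    print("head",p.round(4),np.round(e,4),"r",np.hypot(*v).round(4),"ang",np.degrees(np.arctan2(v[1],v[0])).round(2))
    return p
E
python3 - <<'E'
from h import *
import pickle
L=lambda f:pickle.load(open(f,"rb"))
head(L("scene0.pkl"),L("side0.pkl"));head(*L("m.pkl"));head(env.get_image("scene"),env.get_image("side"))
arc([30,31,32,33,34,35]);show()
# pot: yellow mask
for n in("scene0.pkl","side0.pkl"):
    d=L(n);h=cv2.cvtColor(d["color"],cv2.COLOR_BGR2HSV)
    x0,x1,y0,y1=(215,265,200,250) if "scene" in n else (205,245,205,260)
    m=((h[...,0]>18)&(h[...,0]<32)&(h[...,1]>150)).astype(np.uint8)
    k=m[y0:y1,x0:x1]
    print(n,x0,y0);[print(y0+i,"".join(".#"[v] for v in r)) for i,r in enumerate(k) if i%2==0]
E
```

```text
time_s: 5.18
eef_pos: [0.5526, -0.0499, 0.1693]
tcp_rot: [-90.0, -0.0, -60.9]
ft_force: [1.3, -2.5, 0.5]
finger_gap: 0.0001
  white [207, 169, 20, 21, 351] [216.7 179.6]
  white [221, 174, 16, 19, 259] [228.5 183.6]
head [ 0.6423 -0.0927  0.1673] [0.0008 0.0008] r 0.2023 ang -0.78
  white [220, 184, 21, 22, 373] [230.2 195. ]
  white [214, 190, 13, 21, 221] [220.4 200.6]
head [ 0.6319 -0.012   0.1705] [0.0026 0.0026] r 0.2072 ang 22.12
  white [229, 190, 21, 22, 376] [239.1 200.8]
  white [214, 199, 14, 20, 228] [220.6 209.3]
head [0.6164 0.0194 0.1683] [0.003 0.003] r 0.2075 ang 31.81
30 [-0.16, 0.13, 0.02] [0.01, -0.91, -0.04]
31 [-0.37, 0.13, 0.05] [0.0, -1.91, -0.04]
32 [-0.58, 0.13, 0.07] [0.0, -2.91, -0.04]
33 [-0.79, 0.13, 0.1] [0.0, -3.91, -0.04]
34 [-0.99, 0.13, 0.11] [0.0, -4.91, -0.04]
35 [-1.2, 0.13, 0.13] [0.0, -5.91, -0.04]
5.275 [ 0.5526 -0.0494  0.1693] [-90.    0.  -60.9] [ 1.09 -1.09  0.73]
scene0.pkl 215 200
200 #########.........................................
202 #########.........................................
204 ########.....................................
[... 1793 characters left out ...]
###############..........
231 ..........#####################.........
233 .........#######################........
235 .........########################.......
237 ........#########################.......
239 ........#########################.......
241 ........#########################.......
243 .........#######################........
245 ..........######################........
247 ...........#####################........
249 ...........####################.........
251 .............################...........
253 .................########...............
255 ........................................
257 ........................................
259 ........................................
```

```bash
sed -i 's/^HUB=.*/HUB=np.array([.4393,-.0914])/; s/h\[...,1\]<45)&(h\[...,2\]>140)/h[...,1]<70)\&(h[...,2]>95)/' h.py
python3 -m jog '[[-0.15,0,0,0,-1,0],[-0.35,0,0.05,0,-2,0],[-0.55,0,0.05,0,-3,0],[-0.55,0,0.05,0,-3,0]]'
python3 - <<'E'
from h import *
import pickle
L=lambda f:pickle.load(open(f,"rb"))
head(L("scene0.pkl"),L("side0.pkl"));head(*L("m.pkl"));A=env.get_image("scene");B=env.get_image("side");head(A,B)
a=A["color"][140:250,190:300]; b=B["color"][140:250,190:300]
cv2.imwrite("pics/c.png",cv2.resize(np.hstack([a,b]),None,fx=3.6,fy=3.6,interpolation=cv2.INTER_CUBIC))
E
```

```text
time_s: 5.78
eef_pos: [0.5507, -0.0448, 0.1693]
tcp_rot: [-90.0, 0.0, -58.0]
ft_force: [2.0, -1.6, 0.3]
finger_gap: -0.0001
  white [207, 169, 21, 22, 383] [217.  179.7]
  white [220, 174, 19, 20, 319] [228.8 184.1]
head [ 0.641  -0.0928  0.1656] [0.0011 0.0011] r 0.2017 ang -0.39
  white [220, 184, 22, 22, 400] [230.6 194.9]
  white [213, 190, 21, 21, 380] [223.4 200.4]
head [ 0.6271 -0.0204  0.1626] [0.0003 0.0003] r 0.2007 ang 20.7
  white [231, 190, 22, 23, 410] [241.6 201.7]
  white [213, 199, 22, 22, 396] [223.7 210.3]
head [0.6079 0.019  0.1631] [0.0001 0.0001] r 0.2015 ang 33.21
```

View pics/c.png

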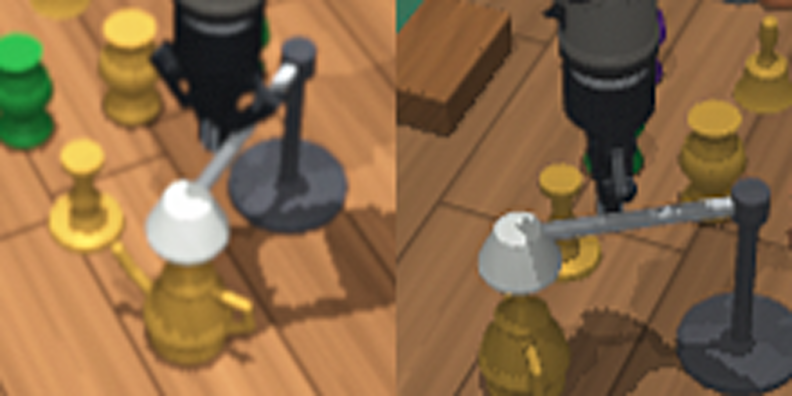

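The head now hangs over the pot in both views, and triangulates with 0.1 mm ray error to (0.608,0.019) against the pot's (0.6055,0.022). About 1° more, then I'll back off.

```bash
python3 -m jog '[[-0.1,0,0,0,-0.5,0],[-0.2,0,0,0,-1,0],[-0.2,0,0,0,-1,0],[0.8,0,0,0,-1,0],[3,0,0,0,-1,0]]'
python3 - <<'E'
from h import *
A=env.get_image("scene");B=env.get_image("side");p=head(A,B)
# pot belly and rest, same colour mask, with the view now free
for n,d in(("s",A),("d",B)):
    h=cv2.cvtColor(d["color"],cv2.COLOR_BGR2HSV)
    for y in ((226,230,234) if n=="s" else (237,241,245,249)):
        r=np.where((h[y,225:254,0]>15)&(h[y,225:254,0]<34)&(h[y,225:254,1]>150))[0]+225 if n=="s" else np.where((h[y,205:245,0]>18)&(h[y,205:245,0]<34)&(h[y,205:245,1]>150))[0]+205
        print(n,y,r.min(),r.max(),r.mean().round(1))
show();print(row([.4275,.3075,.23],-58))
E
```

```text
time_s: 6.5
eef_pos: [0.5663, -0.0705, 0.1693]
tcp_rot: [-90.0, 0.1, -56.9]
ft_force: [1.0, -0.8, 0.3]
finger_gap: -0.0
  white [232, 191, 22, 23, 418] [242.6 202.3]
  white [213, 200, 22, 22, 404] [223.9 211. ]
head [0.6061 0.0216 0.1627] [0.0002 0.0002] r 0.2015 ang 34.12
s 226 229 253 241.0
s 230 230 253 241.5
s 234 232 252 242.0
d 237 213 237 225.0
d 241 213 237 225.0
d 245 215 236 225.5
d 249 216 235 225.5
6.6 [ 0.5672 -0.0723  0.169 ] [-90.   -0.  -57.1] [0.58 0.22 0.08]
([-39.47, -6.11, 8.9], [0.02, 0.91, 0.02])
```

The head is within about 1 mm of the pot axis and the finger is free. Next I'll lift above the lamp and travel to the switch.

```bash
python3 -m jog '[[0,-3,0,0,0,0],[0,-6,0,0,0,0],[0,-9,0,0,0,0],[0,-9,0,0,0,0]]';python3 -m jog '[[-4.5,0,1,0,0,0],[-9,0,2,0,0,0],[-13.5,0,3,0,0,0],[-18,0,4,0,0,0],[-22.5,0,5,0,0,0]]'; python3 -c "
from h import *
print(row([.4275,.3075,.15],-57))"
```

```text
time_s: 7.1
eef_pos: [0.5672, -0.0705, 0.2615]
tcp_rot: [-89.8, -0.2, -57.0]
ft_force: [0.8, -0.6, -0.4]
finger_gap: -0.0001
time_s: 7.72
eef_pos: [0.4844, 0.1467, 0.2578]
tcp_rot: [-90.1, 0.1, -57.0]
ft_force: [0.4, -0.0, 0.9]
finger_gap: 0.0001
([-16.57, 10.79, 4.01], [0.14, -0.01, -0.07])
```

```bash
python3 -m jog '[[-4.5,0,1,0,0,0],[-9,1,2,0,0,0],[-13,4,3,0,0,0],[-16.6,8,4,0,0,0],[-16.6,11,4,0,0,0]]'; python3 -m jog '[[0,0,0,0,0,0],[0,0,0,0,0,0]]'; python3 - <<'E'
from h import *
show();s=env.read_state();W=env.get_image("wrist")
# refine button from wrist: white blob
T=np.array(W["tool_from_camera"]);R=Ro.from_euler("xyz",s["tcp_rot"],degrees=True).as_matrix()
f,cx,cy=K(W)
h=cv2.cvtColor(W["color"],cv2.COLOR_BGR2HSV);m=((h[...,1]<50)&(h[...,2]>170)).astype(np.uint8)
n,l,st,c=cv2.connectedComponentsWithStats(m)
for i in range(1,n):
    if st[i,4]>150:
        o=R@T[:3,3]+s["eef_pos"];r=R@T[:3,:3]@np.array([(c[i][0]-cx)/f,(c[i][1]-cy)/f,1])
        print(st[i],c[i].round(1),(o+r*(.046-o[2])/r[2]).round(4))
A=env.get_image("scene");B=env.get_image("side")
a=A["color"][200:320,270:400];b=B["color"][250:370,180:310]
cv2.imwrite("pics/d.png",np.hstack([cv2.resize(W["color"],(400,300)),cv2.resize(np.hstack([a,b]),(400,300*400//400*1))]))
E
```

```text
time_s: 8.35
eef_pos: [0.4264, 0.3079, 0.1463]
tcp_rot: [-90.2, 0.1, -56.8]
ft_force: [0.5, 0.4, 0.4]
finger_gap: 0.0003
time_s: 8.6
eef_pos: [0.4294, 0.3062, 0.1498]
tcp_rot: [-90.0, -0.0, -57.0]
ft_force: [0.5, -0.2, 0.0]
finger_gap: 0.0003
8.6 [0.4294 0.3062 0.1498] [-90.  -0. -57.] [ 0.53 -0.21  0.02]
[ 231  168   44   43 1461] [252.7 189. ] [0.4296 0.3062 0.046 ]
[191 211  45  20 525] [209.6 219.5] [0.3888 0.3215 0.046 ]
```

View pics/d.png

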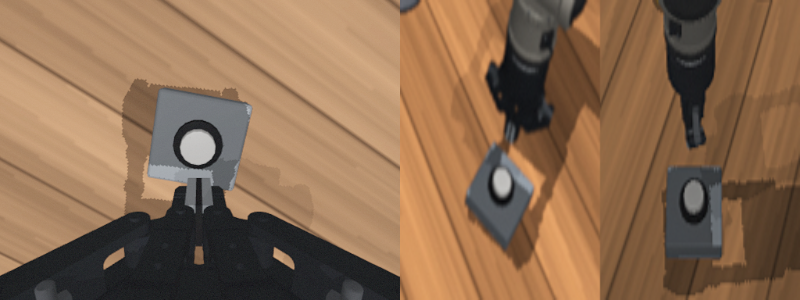

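The wrist camera puts the button at (0.4296,0.3062), directly under the TCP. Descending now.

```bash
python3 -m jog '[[0,4,0,0,0,0],[0,7.5,0,0,0,0],[0,9.3,0,0,0,0],[0,9.6,0,0,0,0],[0,9.6,0,0,0,0]]'; python3 -m jog '[[0,0.2,0,0,0,0],[0,0.4,0,0,0,0],[0,0.6,0,0,0,0],[0,0.8,0,0,0,0],[0,0.8,0,0,0,0]]'; python3 -m jog '[[0,0.1,0,0,0,0],[0,0.2,0,0,0,0],[0,0.3,0,0,0,0],[0,0.3,0,0,0,0]]'
```

```text
time_s: 9.38
eef_pos: [0.4298, 0.3065, 0.0542]
tcp_rot: [-89.9, -0.0, -57.0]
ft_force: [-0.7, 0.6, 0.3]
finger_gap: -0.0002
time_s: 10.0
eef_pos: [0.4298, 0.3068, 0.046]
tcp_rot: [-89.9, -0.0, -57.0]
ft_force: [1.1, 0.1, 7.0]
finger_gap: 0.0004
time_s: 10.5
eef_pos: [0.4299, 0.3068, 0.0455]
tcp_rot: [-89.8, -0.0, -57.0]
ft_force: [-5.7, -3.7, 29.4]
finger_gap: 0.0005
```

Force rose steeply at z=0.0455, which looks like the end stop. I'll release in steps and read the spring force to confirm it was button travel.

```bash
for i in 1; do python3 -m jog '[[0,-0.3,0,0,0,0],[0,-0.4,0,0,0,0],[0,-0.4,0,0,0,0]]'; python3 -m jog '[[0,-0.15,0,0,0,0],[0,-0.15,0,0,0,0],[0,-0.15,0,0,0,0]]';python3 -m jog '[[0,-0.15,0,0,0,0],[0,-0.15,0,0,0,0],[0,-0.15,0,0,0,0]]';python3 -m jog '[[0,-0.2,0,0,0,0],[0,-0.2,0,0,0,0],[0,-0.2,0,0,0,0]]';done
```

```text
time_s: 10.88
eef_pos: [0.4296, 0.3067, 0.0464]
tcp_rot: [-89.9, -0.0, -57.0]
ft_force: [2.5, 1.4, 2.9]
finger_gap: 0.0003
time_s: 11.25
eef_pos: [0.4289, 0.3064, 0.0476]
tcp_rot: [-90.0, -0.0, -57.0]
ft_force: [2.3, 0.9, 2.2]
finger_gap: -0.0001
time_s: 11.62
eef_pos: [0.4288, 0.3063, 0.0492]
tcp_rot: [-90.0, -0.0, -57.0]
ft_force: [1.4, 1.1, 2.5]
finger_gap: -0.0
time_s: 12.0
eef_pos: [0.4287, 0.3063, 0.0511]
tcp_rot: [-90.0, -0.0, -57.0]
ft_force: [0.4, -0.5, 1.4]
finger_gap: 0.0001
```

The force falls gradually over about 6 mm, so that was spring travel to a hard stop. Now I'll retreat and check.

```bash
python3 -m jog '[[0,-2,0,0,0,0],[0,-6,0,0,0,0],[0,-10,0,0,0,0],[0,-12,0,0,0,0],[0,-12,0,0,0,0]]'; python3 -m jog '[[0,0,0,0,0,0],[0,0,0,0,0,0]]'; python3 - <<'E'
from h import *
A=env.get_image("scene");B=env.get_image("side");head(A,B);show()
b=cv2.resize(A["color"][140:300,170:370],(400,320),interpolation=cv2.INTER_CUBIC);c=cv2.resize(B["color"][150:310,190:390],(400,320),interpolation=cv2.INTER_CUBIC)
cv2.imwrite("pics/e.png",np.hstack([b,c]))
import pickle
for f,d in(("scene0.pkl",A),("side0.pkl",B)):
    o=pickle.load(open(f,"rb"))["color"]
    g=lambda i:(lambda h:(h[...,1]>150)&(h[...,0]>19)&(h[...,0]<90)&(h[...,2]>60))(cv2.cvtColor(i,cv2.COLOR_BGR2HSV)).astype(np.uint8)
    k=cv2.morphologyEx(g(o)^g(d["color"]),cv2.MORPH_OPEN,np.ones((3,3),np.uint8));n,l,s,_=cv2.connectedComponentsWithStats(k)
    print(f,[x.tolist() for x in s[1:] if x[4]>12])
E
```

```text
time_s: 12.62
eef_pos: [0.4294, 0.3066, 0.1722]
tcp_rot: [-89.9, -0.0, -57.0]
ft_force: [0.0, -0.1, 0.0]
finger_gap: -0.0001
time_s: 12.88
eef_pos: [0.4284, 0.3061, 0.1698]
tcp_rot: [-90.2, 0.0, -57.0]
ft_force: [0.6, 0.6, 0.4]
finger_gap: -0.0001
  white [232, 190, 22, 24, 419] [242.6 201.9]
  white [219, 192, 36, 36, 1114] [236.4 209.6]
head [ 0.5882 -0.0181  0.1253] [0.0103 0.0103] r 0.1659 ang 26.21
12.975 [0.4286 0.3062 0.1702] [-90.1   0.  -57. ] [ 0.29 -0.21 -0.24]
scene0.pkl [[454, 33, 19, 11, 163], [449, 49, 23, 14, 166], [506, 77, 6, 4, 19], [503, 84, 4, 4, 14], [250, 157, 13, 8, 77], [207, 179, 11, 9, 80], [216, 202, 6, 6, 27], [235, 211, 14, 10, 108], [235, 224, 6, 4, 19], [244, 227, 5, 7, 28], [238, 229, 5, 4, 18]]
side0.pkl [[358, 27, 22, 40, 515], [437, 55, 42, 27, 675], [430, 146, 9, 10, 81], [284, 160, 17, 11, 145], [301, 161, 29, 51, 810], [269, 169, 18, 21, 230], [243, 181, 15, 7, 64], [274, 192, 5, 3, 15], [226, 194, 21, 24, 294], [271, 196, 10, 5, 38], [216, 211, 22, 43, 575]]
```

View pics/e.png

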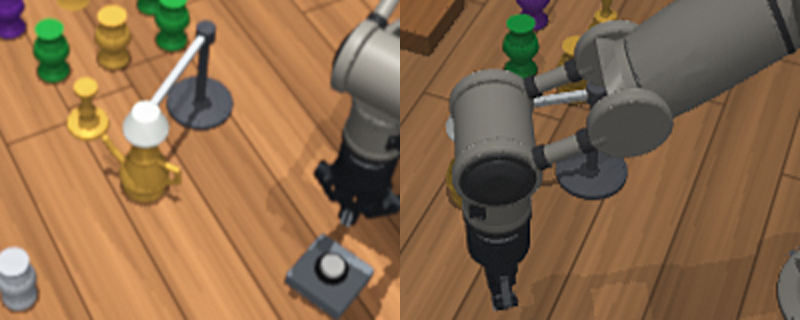

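The scene view shows the head still over the pot (centroid 242.6, 201.9, unchanged), the wares standing and the button up. The side view is blocked by the robot, so the second head fix is void. I'm handing in.

```bash
python3 -c "
from station import env
print(env.close_job())"
```

```text
the job is handed in; nothing more can be done
None
```

I pushed the lamp arm round with the shut fingertips until the head hung over the coffee pot. I then backed the finger off, pressed the switch and retreated, and handed in at about 13 s of the 53 s allowed.

- **Lamp head:** after the finger was withdrawn, two views put the head at (0.606, 0.022) and the pot axis at about (0.6055, 0.022), so they agree to about 1 mm. Forces during the push, read at the end of each move, stayed around 3 N.
- **Switch:** it met its hard stop at z = 0.0455, with about 29 N at the end. On release the force faded over about 6 mm, from 2.9 to 1.4 N, and was zero after the retreat. That is spring travel and a full press.
- **Last check:** the scene view showed the head in the same place, the pot, candlestick and vase standing, and the button up.
- **Not confirmed:** the last two-view head measurement failed because the robot blocked the side camera, so the final head position rests on the scene view and the earlier measurement. My before-and-after colour comparison of the wares was also inconclusive because of shadows and occlusion. That the wares did not move rests on looking at the pictures.

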